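Close the storage canister: filler cap first, then vent

TASK

Close the strapped-down white storage canister: screw the large filler cap on its flat top clockwise until it is fully home against its stop, and only then, so that trapped air can escape, screw the smaller vent cap on its sloped shoulder fully home as well. Each cap needs more than one turn of the wrist, and neither is to be left short of its stop. Do not shift or knock over the loose jar, beaker, flask and slide box standing round the canister.

Things in the scene. Friction and masses are not known exactly. Their poses are not given: they have to be found in the camera images.
- canister: white plastic storage canister, 130 x 250 x 106 mm, strapped with two steel bands into a steel drip tray 170 x 300 x 16 mm and so fixed to the worktop. Origin: centre of the tray's underside, on the worktop; z up, y along its length towards the sloped shoulder (30 degrees) that carries the vent cap; the filler cap is on the flat top, its axis 20 mm to -y of the origin. A low carrying handle, its top 127 mm above the worktop, lies across the top 105 mm to -y of the origin
- filler_cap_grip (a point): centre of the grip bar of the large grey filler cap on the flat top, on the cap's turning axis, 147 mm above the worktop; the bar is 70 mm long (the point's x), 18 mm thick (y) and 28 mm high (z), so it reaches 14 mm above and 14 mm below the point. Below it lies the cap's round disc, 76 mm across and 18 mm thick. z is the turning axis and points up, out of the canister. The point turns with the cap
- vent_cap_grip (a point): centre of the grip bar of the smaller grey vent cap on the sloped shoulder, on the cap's turning axis, about 118 mm above the worktop; the bar is 58 mm long (the point's x), 15 mm thick (y) and 28 mm high (z), so it reaches 14 mm above and 14 mm below the point along z. Below it lies the cap's round disc, 62 mm across and 18 mm thick. z is the turning axis and points out of the canister, leaning 30 degrees from vertical towards the canister's +y. The point turns with the cap
- filler_cap (a joint): how far the filler cap is unscrewed, rad: 0 = fully home against its solid stop, where the resisting moment rises steeply, at most 3.2; grows counter-clockwise seen from outside along the axis, so tightening is clockwise. Captive: it turns but neither rises nor comes off. Stiff: about 0.16 N m of friction; stays where it is left
- vent_cap (a joint): how far the vent cap is unscrewed, rad: 0 = fully home against its solid stop, where the resisting moment rises steeply, at most 3.2; clockwise, seen from outside along its leaning axis, tightens. Captive: it turns but neither rises nor comes off. About 0.12 N m of friction; stays where it is left
- snap_jar: small glass sample jar with white snap lid, 50 mm across, 53 mm tall; loose bystander beside the canister, to be left alone; origin at the centre of its underside
- small_beaker: small graduated beaker, 45 mm across, 55 mm tall; loose bystander beside the canister, to be left alone; origin at the centre of its underside
- glass_flask: conical glass flask, 63 mm across, 108 mm tall; loose bystander beside the canister, to be left alone; origin at the centre of its underside
- blue_box: flat dark blue slide box, 90x98 mm, 32 mm tall; loose bystander beside the canister, to be left alone; origin at the centre of its underside

How it is judged:
On the way, in this order (a step that is already met when the one before it is completed fails the run):
1. the filler cap is fully home (within 0.1 rad of its stop) (value of joint filler_cap below 0.1 rad), for 0.2 s.
2. then the vent cap is fully home (within 0.1 rad of its stop) (value of joint vent_cap below 0.1 rad), for 0.2 s.
At the end, for the whole second after the job is handed in: both caps are within 0.1 rad of their stops, and the bystanders are at rest (value of joint each of filler_cap, vent_cap below 0.1 rad and linear speed of each of snap_jar, small_beaker, glass_flask, blue_box below 0.02 m/s); the robot touches nothing.
It fails at once if the vent cap is screwed down (below 1.5 rad) while the filler cap is not yet home (above 0.1 rad) (value of joint vent_cap below 1.5 rad and value of joint filler_cap above 0.1 rad).
It fails at once if the snap jar is moved by more than 30 mm or tipped by more than 0.4 rad (distance of snap_jar from where it was at the start of the episode above 0.03 m or angle between snap_jar's own z axis and vertical above 0.4 rad).
It fails at once if the small beaker is moved by more than 30 mm or tipped by more than 0.4 rad (distance of small_beaker from where it was at the start of the episode above 0.03 m or angle between small_beaker's own z axis and vertical above 0.4 rad).
It fails at once if the glass flask is moved by more than 30 mm or tipped by more than 0.4 rad (distance of glass_flask from where it was at the start of the episode above 0.03 m or angle between glass_flask's own z axis and vertical above 0.4 rad).
It fails at once if the blue box is moved by more than 30 mm or tipped by more than 0.4 rad (distance of blue_box from where it was at the start of the episode above 0.03 m or angle between blue_box's own z axis and vertical above 0.4 rad).
It also fails if it takes over 69 s, if anything falls off the work surface, if the arm or the gripper's body presses on something with over 40 N, if the wrist force passes 120 N, or if a joint passes its speed limit or range.

ROBOT

A 7-joint arm with a two-finger parallel gripper is mounted at the origin on a cart in front of the work surface, level with it; the furniture and walls round the work are solid. World frame = base frame: x ahead of the robot, y to its left, z up, the work surface at z = 0. Lengths are in m, angles in rad, forces in N, time in s.
With the tool pointing down it reaches from about 0.4 to 0.875 m from the base axis. Payload 6.5 kg.
Tool frame: the origin (TCP) lies on the centre line of the jaws, within the pads' length; the fingertips stand bot.tcp_to_tips ahead of it and the grasp point (between the pads) lies 5 mm behind it (bot.tcp_to_tips is the distance from the TCP to the fingertips, in m); z points along the fingers, y is the direction in which the jaws open and shut (so a half turn about z gives the same grasp; the last joint's range is limited). The gripper opens to 88 mm and grips with 3 to 60 N. Pads are 18 mm wide; open, the fingers measure 123 mm over their backs; the gripper's body (75 mm by 187 mm) begins 45 mm behind the grasp point.
Start: joints at [1.283, 0.536, -0.004, 1.538, 0.003, 1.067, -0.071], TCP at [0.143, -0.634, 0.253] pointing down, gripper open.
Joint ranges: [-2.7, 2.7], [-0.37, 2.16], [-1.27, 1.26], [0.24, 2.4], [-1.31, 4.45], [0.19, 1.91], [-2.76, 2.76]. Speed limits (rad/s): [2.39, 2.39, 3.14, 3.14, 3.14, 3.14, 3.14].

INTERFACE

Orientations are given as a 3x3 rotation matrix whose columns are the frame's x, y, z axes.
In Python, from cell import bot gives the robot as it stands. The module is installed in compiled form; this text tells all that it offers.
- The arm moves only by the shell command python3 -m pendant 'ROWS' [FORCE]. ROWS is JSON, a list of rows, each a list of 7 numbers: the shift along the world's x, y, z in m, then the turn, a rotation vector about the world's x, y, z in degrees, then the finger opening in m, from 0 to 0.0881. A call has 1 to 10 rows; each row shifts and turns the commanded pose from where the row before left it; what a row does not reach is not made up. A row lasts 1/8 s, in which the tool goes at most 62.5 mm and 10.7 degrees, less where a joint would pass 70% of its speed; a pose out of reach is approached as far as the arm can. A call with a gripper value outside its range is refused whole. The fingers move at their own pace and stop on an object; FORCE is the grip in N (left out, the last holds). Time passes only in rows, so rows that do not move let the fingers close. It gives the time, the measured TCP pose, the force and the opening at its end, in the units of the state.
- bot.get_obs(): the state, without advancing time (a new reading comes with each control period).
- bot.grab_frame(name): name is "scene" or "top" or "wrist"; returns a dict with "img" (480x640x3 uint8, red, green, blue), "vfov" (degrees; the focal length in pixels is half the picture's height over the tangent of half this angle, whatever the lens; pixels are square), "cx", "cy" (the principal point, pixels), "k1" (the pictures are not rectified: a ray, as slopes to the right and down, at radius r is drawn at 1 + k1 r^2 times it, then the intrinsics apply), "xyz" and "attitude" of the camera in the world. Camera axes: x right, y down, z forward; pixel columns grow to the right and rows downward; lengths in m; the calibration is good to about 2 mm. A picture is of the moment at which its call begins. There is no depth.
- bot.job_done(): hands the job in, once; it reports no verdict.
The state is a dict: "time_s": time; "joint_pos": joint angles; "qd": joint speeds; "joint_efforts": joint torques, N m; "tool_pos": TCP position; "orientation": TCP orientation; "ft_force": force on the tool from outside, world axes, zero at the start; "ft_torque": the same for the moment, N m; "width": finger opening in m.
Only numpy, scipy, OpenCV 4.12 (cv2) and the standard library are available. Lean on these libraries where they do the work, as an engineer would, in place of code of your own. Each camera call takes 0.05 s, during which the arm holds its last target.

## Working session

There is one attempt and no reset: what is moved stays moved. The work goes in short steps, Python scripts to look and compute and a shell command to move; the robot and the scene stay as the last step left them, time stands still between calls to the robot, and variables do not carry over. Pictures are saved under pics/ and viewed, and the job is handed in when it is done.

```bash
mkdir -p pics; cat > h.py <<'E'
import numpy as np,cv2
from cell import bot
def grab(n,f):
    d=bot.grab_frame(n); cv2.imwrite('pics/'+f,cv2.cvtColor(d['img'],cv2.COLOR_RGB2BGR)); return d
def ray(d,u,v):
    f=240/np.tan(np.radians(d['vfov'])/2)
    xd=np.array([(u-d['cx'])/f,(v-d['cy'])/f]); x=xd.copy()
    for _ in range(30): x=xd/(1+d['k1']*(x@x))
    R=np.array(d['attitude']); 
    return np.array(d['xyz']),R@np.array([x[0],x[1],1])
def onz(d,u,v,z):
    o,r=ray(d,u,v); return o+r*(z-o[2])/r[2]
def proj(d,p):
    f=240/np.tan(np.radians(d['vfov'])/2)
    c=np.array(d['attitude']).T@(np.array(p)-np.array(d['xyz'])); x=c[:2]/c[2]; x=x*(1+d['k1']*(x@x))
    return f*x[0]+d['cx'],f*x[1]+d['cy']
E
python3 - <<'E'
from h import *
import pickle
o=bot.get_obs(); print(o, bot.tcp_to_tips)
D={}
for n in ['scene','top','wrist']:
    d=grab(n,n+'0.png'); D[n]=d; print(n,d['xyz'],np.round(d['attitude'],3).tolist(),d['vfov'],d['cx'],d['cy'],d['k1'])
pickle.dump(D,open('d0.pkl','wb'))
E
```

```text
{'time_s': 0.0, 'joint_pos': array([ 1.28280327,  0.53715809, -0.00445327,  1.53886256,  0.00259086,
        1.06729489, -0.07120582]), 'qd': array([ 0.00041679, -0.00137143,  0.00098223, -0.00014341, -0.00021177,
       -0.00022572,  0.00033368]), 'joint_efforts': array([-1.69254936e-04, -5.70976174e+01,  9.90502685e-01, -2.51606119e+01,
       -5.61891636e-02,  1.77151489e-02,  1.41874284e-04]), 'tool_pos': array([ 0.1428531 , -0.63350441,  0.25184827]), 'orientation': array([[ 9.75488214e-01,  2.20051151e-01, -4.85019277e-04],
       [ 2.20051658e-01, -9.75486830e-01,  1.64720693e-03],
       [-1.10660135e-04, -1.71356025e-03, -9.99998526e-01]]), 'ft_force': array([0.38335536, 0.15009877, 0.01668899]), 'ft_torque': array([-0.00960267, -0.02933747,  0.03741572]), 'width': 0.08795185778335146} 0.014
scene [0.08559688 0.37812715 0.69449422] [[-0.695, -0.465, 0.548], [-0.719, 0.465, -0.517], [-0.014, -0.754, -0.657]] 52.54387911880771 312.6182932946331 233.6295879331998 -0.10122221389471071
top [ 0.51968353 -0.06714639  1.03060821] [[-0.008, -0.998, 0.06], [-1.0, 0.007, -0.009], [0.009, -0.06, -0.998]] 48.942552454852375 322.90933168242003 231.05854676904264 -0.11385378871780436
wrist [ 0.21147852 -0.61717128  0.38392178] [[0.219, -0.938, -0.269], [-0.976, -0.211, -0.059], [-0.001, 0.275, -0.961]] 69.14974715557365 320.7363453381329 240.71228837128677 -0.029009742878845186
```

View pics/scene0.png

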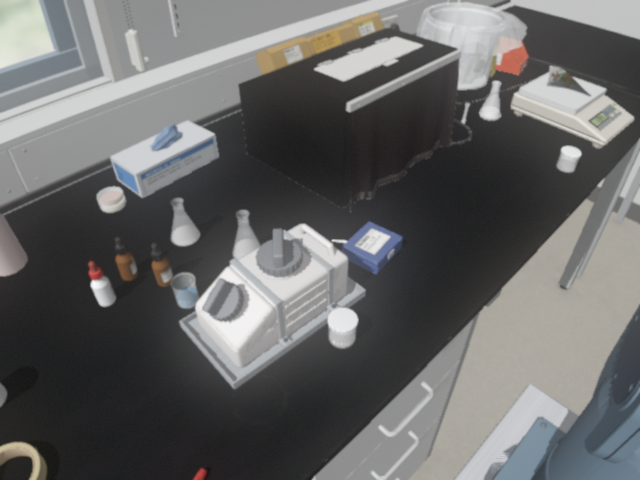

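View pics/top0.png

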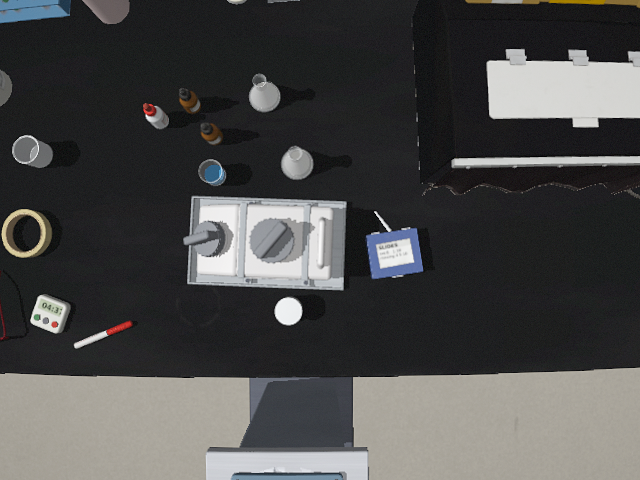

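The top view shows the canister centred near (267,243), its length running along the image's horizontal, which is world y. The filler cap is at (272,241) and the vent cap at (206,238). The flask, beaker, jar and box stand close by at (296,160), (212,172), (288,311) and (394,252).

```bash
python3 - <<'E'
from h import *
import pickle
D=pickle.load(open('d0.pkl','rb'))
im=cv2.cvtColor(D['top']['img'],cv2.COLOR_RGB2BGR)
c=cv2.resize(im[180:330,170:370],None,fx=4,fy=4,interpolation=cv2.INTER_CUBIC);cv2.imwrite('pics/topz.png',c)
im=cv2.cvtColor(D['scene']['img'],cv2.COLOR_RGB2BGR)
c=cv2.resize(im[210:390,170:370],None,fx=3.2,fy=3.2,interpolation=cv2.INTER_CUBIC);cv2.imwrite('pics/scz.png',c)
E
```

```text
(no output)
```

View pics/topz.png

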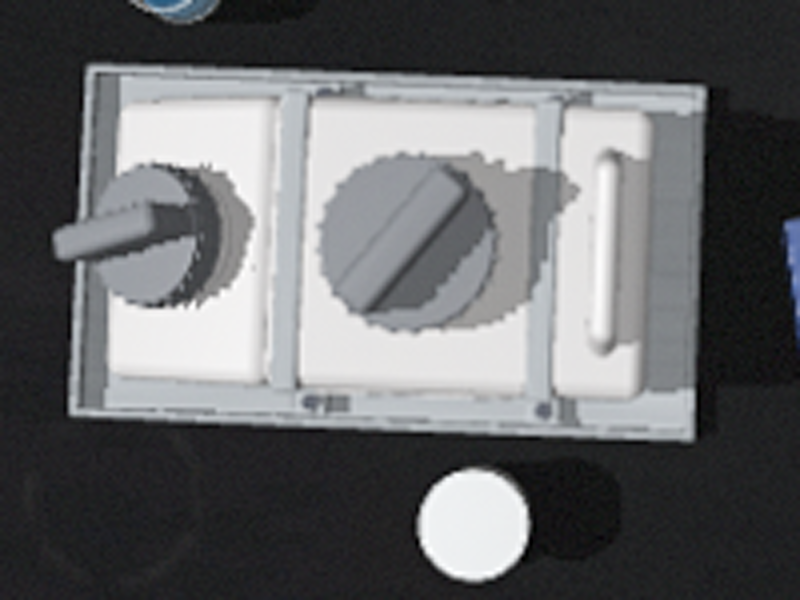

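View pics/scz.png

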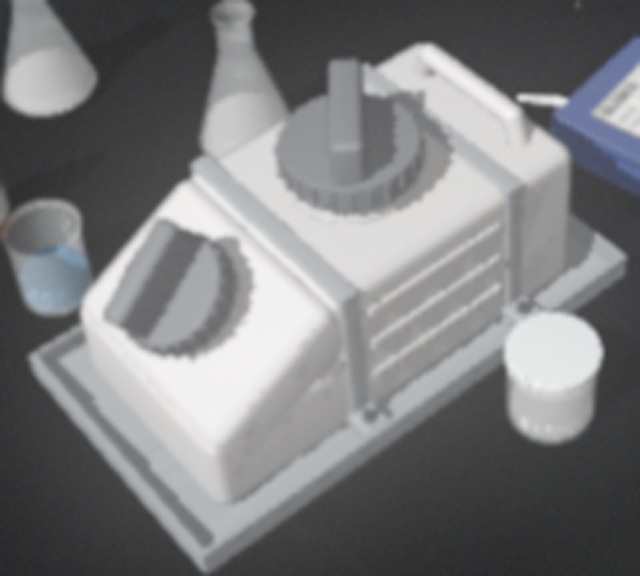

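```bash
cat >> h.py <<'E'
def frames(yaw,o):
    c,s=np.cos(yaw),np.sin(yaw); R=np.array([[c,-s,0],[s,c,0],[0,0,1]]); return R,np.array([o[0],o[1],0])
E
python3 - <<'E'
from h import *
import pickle
D=pickle.load(open('d0.pkl','rb'));d=D['top']
P=[onz(d,170+x/4,180+y/4,0.016) for x,y in [(88,66),(706,88),(693,440),(68,414)]]
print(np.round(P,4)); O=np.mean(P,0); print(O)
for a,b in [(0,1),(1,2),(2,3),(3,0)]: print(np.linalg.norm(P[a]-P[b]))
e=(P[0]+P[3]-P[1]-P[2]); yaw=np.arctan2(-e[0],e[1]); print('yaw',np.degrees(yaw))
e=(P[0]+P[1]-P[2]-P[3]); print('yaw2',np.degrees(np.arctan2(e[1],e[0])))
R,o=frames(yaw,O)
f=o+R@[0,-.02,.147]; print('filler',f)
Q=[onz(d,170+x/4,180+y/4,0.161) for x,y in [(436,166),(467,187),(372,312),(340,292)]]
print(np.round(Q,4),np.mean(Q,0))
a=Q[0]+Q[1]-Q[2]-Q[3]; print('bar len',np.linalg.norm(a)/2,'ang world',np.degrees(np.arctan2(a[1],a[0])))
for n in D:
  if n!='wrist': print(n,proj(D[n],f+[0,0,.014]))
# other objects
for nm,u,v,z in [('jar',288,311,.053),('beaker',212,172,.055),('flask',296,165,.03),('box',394,252,.032)]: print(nm,np.round(onz(d,u,v,z),3))
E
```

```text
[[ 0.6496  0.1778  0.016 ]
 [ 0.6363 -0.1225  0.016 ]
 [ 0.4668 -0.1145  0.016 ]
 [ 0.4809  0.1865  0.016 ]]
[0.55839645 0.03181376 0.016     ]
0.30060039364372765
0.16976287358034753
0.3014088110653398
0.16886302752229013
yaw -2.604843783624171
yaw2 -2.8291977314839767
filler [0.5574875  0.01183442 0.147     ]
[[ 0.588  -0.0026  0.161 ]
 [ 0.5792 -0.0154  0.161 ]
 [ 0.5279  0.024   0.161 ]
 [ 0.5362  0.0372  0.161 ]] [0.55784564 0.01081863 0.161     ]
bar len 0.06501959705037816 ang world -37.517367970410575
scene (np.float64(277.77635078054055), np.float64(241.17709482370134))
top (np.float64(270.3294135055552), np.float64(240.01290473685242))
jar [ 0.431 -0.01   0.053]
beaker [0.69  0.131 0.055]
flask [ 0.707 -0.026  0.03 ]
box [ 0.539 -0.211  0.032]
```

```bash
python3 -m pendant '[[0.03,0.046,0,0,0,9,0.088],[0.03,0.046,0,0,0,9,0.088],[0.03,0.046,0,0,0,9,0.088],[0.03,0.046,0,0,0,9,0.088],[0.03,0.046,0,0,0,9,0.088],[0.03,0.046,0,0,0,9,0.088],[0.03,0.046,0,0,0,9,0.088],[0.03,0.046,0,0,0,9,0.088],[0.03,0.046,0,0,0,9,0.088],[0.03,0.046,0,0,0,9,0.088]]' 60
python3 - <<'E'
from h import *
o=bot.get_obs();print(o['time_s'],o['tool_pos'],o['joint_pos'],o['orientation'])
E
```

```text
time_s: 1.4
tool_pos: [0.4436, -0.1726, 0.2528]
orientation: [[-0.225, 0.974, 0.0], [0.974, 0.225, -0.0], [-0.0, 0.0, -1.0]]
ft_force: [0.2, 0.1, -0.4]
width: 0.0879
1.4 [ 0.44363    -0.17263989  0.25279002] [ 0.74638188  0.28865866 -0.55181737  1.95956893  0.18592556  0.94237789
  0.32974484] [[-2.24657450e-01  9.74437786e-01  1.76180902e-04]
 [ 9.74437725e-01  2.24657500e-01 -3.57439232e-04]
 [-3.87882655e-04  9.13759313e-05 -9.99999921e-01]]
```

```bash
python3 -m pendant '[[0.0228,0.0368,0,0,0,8,0.088],[0.0228,0.0368,0,0,0,8,0.088],[0.0228,0.0368,0,0,0,8,0.088],[0.0228,0.0368,0,0,0,8,0.088],[0.0228,0.0368,0,0,0,7.5,0.088]]' 60
python3 - <<'E'
from h import *
import pickle
o=bot.get_obs();print(o['time_s'],o['tool_pos'],o['joint_pos'],o['orientation'])
D={n:grab(n,n+'1.png') for n in ['wrist','top','scene']}
pickle.dump(D,open('d1.pkl','wb'))
d=D['wrist']
print(d['xyz'],proj(d,[.5577,.0115,.161]),proj(d,[.5577,.0115,.133]))
E
```

```text
time_s: 2.02
tool_pos: [0.5575, 0.0109, 0.2525]
orientation: [[-0.793, 0.61, -0.0], [0.61, 0.793, -0.0], [0.0, -0.0, -1.0]]
ft_force: [0.3, -0.0, 0.7]
width: 0.0881
2.025 [0.55750855 0.01091934 0.25254431] [ 0.44344521  0.4764137  -0.71952775  1.75541686  0.35717785  1.04497296
  0.51179899] [[-7.92683632e-01  6.09633174e-01 -2.28858925e-04]
 [ 6.09633216e-01  7.92683598e-01 -2.36022990e-04]
 [ 3.75252719e-05 -3.26611564e-04 -9.99999946e-01]]
[0.50148882 0.05497708 0.38452129] (np.float64(321.04158030715155), np.float64(251.34143232771902)) (np.float64(321.0632619989742), np.float64(240.03369317976822))
```

View pics/wrist1.png

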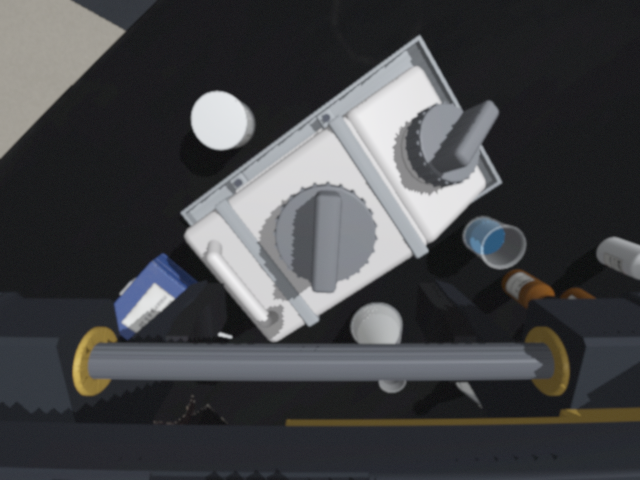

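```bash
python3 - <<'E'
from h import *
im=cv2.imread('pics/wrist1.png')
c=cv2.resize(im[170:320,250:400],None,fx=4,fy=4,interpolation=cv2.INTER_CUBIC);cv2.imwrite('pics/wz.png',cv2.convertScaleAbs(c,alpha=1.5))
c=cv2.resize(im[80:200,390:520],None,fx=4.5,fy=4.5,interpolation=cv2.INTER_CUBIC);cv2.imwrite('pics/wv.png',cv2.convertScaleAbs(c,alpha=1.5))
E
```

```text
(no output)
```

View pics/wz.png

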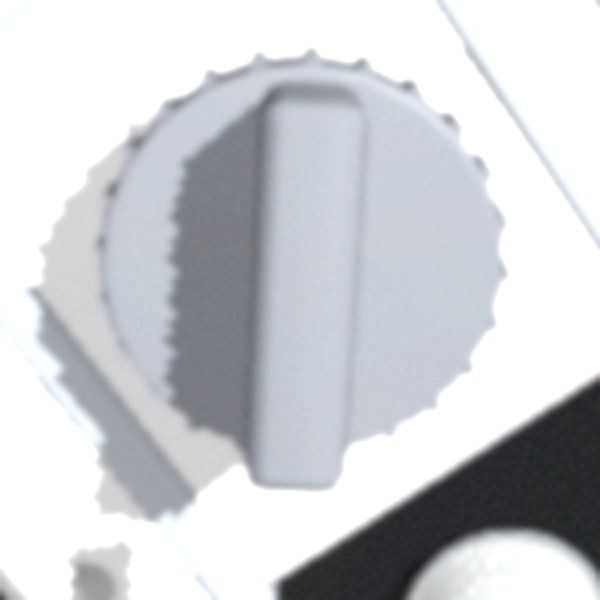

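View pics/wv.png

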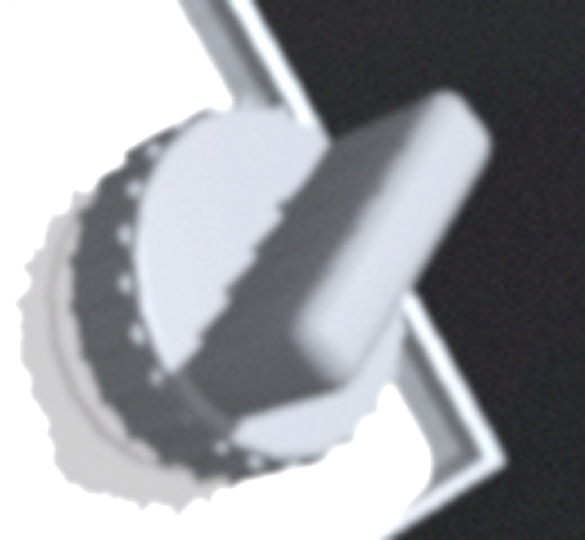

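```bash
cat >> h.py <<'E'
def tri(L):
    A=np.zeros((3,3));b=np.zeros(3)
    for o,r in L:
        r=r/np.linalg.norm(r);M=np.eye(3)-np.outer(r,r);A+=M;b+=M@o
    p=np.linalg.solve(A,b); return p,[np.linalg.norm((np.eye(3)-np.outer(r/np.linalg.norm(r),r/np.linalg.norm(r)))@(p-o)) for o,r in L]
E
python3 - <<'E'
from h import *
import pickle
D=pickle.load(open('d1.pkl','rb'));d=D['wrist'];t=pickle.load(open('d0.pkl','rb'))['top']
Q=[onz(d,250+x/4,170+y/4,.161) for x,y in [(268,95),(363,97),(340,487),(253,485)]]
print(np.round(Q,4),np.mean(Q,0)); a=Q[0]+Q[1]-Q[2]-Q[3]; print(np.linalg.norm(a)/2,np.degrees(np.arctan2(a[1],a[0])))
print('disc',onz(d,250+303/4,170+250/4,.133))
vp=lambda x,y:ray(d,390+x/4.5,80+y/4.5)
tp=lambda x,y:ray(t,170+x/4,180+y/4)
p=tri([vp(392,238),tp(105,230)]);print('vent top',p)
R,o=frames(np.radians(-2.7),[.5584,.0318]); n=R@[0,.5,.75**.5]
print('axis',n,'grip',p[0]-.014*n, 'in canister',R.T@(p[0]-.014*n-o))
e1=tri([vp(462,118),tp(152,217)]);e2=tri([vp(316,358),tp(57,243)])
print(e1,e2)
# plane approach: centre plane bar top through grip with z=118
c=o+R@[0,.09,.118]; 
for yy in (.08,.085,.09,.095,.1):
    q=o+R@[0,yy,.118]+.014*n; print(yy,proj(d,q),proj(t,q))
print('meas',390+392/4.5,80+238/4.5,170+105/4,180+230/4)
# bar end intersection with plane
c=p[0]
for f,pts in ((vp,[(430,95),(490,145),(340,385),(295,335)]),):
    E=[]
    for x in pts:
        oo,r=f(*x);E.append(oo+r*((c-oo)@n)/(r@n))
    a=E[0]+E[1]-E[2]-E[3];a/=2;print('len',np.linalg.norm(a),'dir',a/np.linalg.norm(a),np.mean(E,0),'in can',R.T@a/np.linalg.norm(a))
E
```

```text
[[ 0.5253  0.0331  0.161 ]
 [ 0.5349  0.0451  0.161 ]
 [ 0.587   0.0012  0.161 ]
 [ 0.5775 -0.0106  0.161 ]] [0.55620003 0.01719405 0.161     ]
0.06809092948291387 139.95180315031305
disc [0.55520749 0.01783418 0.133     ]
vent top (array([0.56291225, 0.14253955, 0.13499792]), [np.float64(0.0016484623258772749), np.float64(0.0016484623258772224)])
axis [0.02355323 0.49944494 0.8660254 ] grip [0.5625825  0.13554732 0.12287356] in canister [-0.00070931  0.10382917  0.12287356]
(array([0.54971806, 0.11316666, 0.22256519]), [np.float64(0.018063954322321205), np.float64(0.018063954322321406)]) (array([0.55832768, 0.13253026, 0.17603827]), [np.float64(0.018331698212507505), np.float64(0.01833169821250755)])
0.08 (np.float64(444.174759228629), np.float64(155.84224929070845)) (np.float64(209.82243712271924), np.float64(238.29117633682375))
0.085 (np.float64(450.26168153803803), np.float64(151.75074371329274)) (np.float64(206.93788622115795), np.float64(238.17365024795356))
0.09 (np.float64(456.37717491596425), np.float64(147.6400857878857)) (np.float64(204.05559445557782), np.float64(238.05613038503583))
0.095 (np.float64(462.5209038516954), np.float64(143.5105021433203)) (np.float64(201.17562437577138), np.float64(237.93861920867076))
0.1 (np.float64(468.6925139122591), np.float64(139.36223215077715)) (np.float64(198.2980385576874), np.float64(237.82111918049102))
meas 477.1111111111111 132.88888888888889 196.25 237.5
len 0.053260265880037655 dir [-0.20473182  0.85031598 -0.48481709] [0.56208304 0.14449984 0.13388995] in can [-0.24455991  0.83972783 -0.48481709]
```

```bash
python3 - <<'E'
from h import *
import pickle
D0=pickle.load(open('d0.pkl','rb'));D1=pickle.load(open('d1.pkl','rb'));s=D0['scene'];t=D0['top'];w=D1['wrist']
for p in ([.5577,.0112,.161],[.5557,.0175,.161]): print([np.round(proj(c,p),1) for c in (s,t,w)])
print(tri([ray(s,277.8,242.8),ray(t,170+403.5/4,180+241/4)]))
# tray corners via wrist: px
wc=[(419,38),(499,184),(274,341),(182,214)]
for u,v in wc: print(np.round(onz(w,u,v,.016),4))
sc=[(34,357),(205,570),(625,262)]
for x,y in sc: print('scene',np.round(onz(s,170+x/3.2,210+y/3.2,.016),4))
im=cv2.imread('pics/scene0.png')
c=cv2.resize(im[260:340,180:270],None,fx=7,fy=7,interpolation=cv2.INTER_CUBIC);cv2.imwrite('pics/scv.png',cv2.convertScaleAbs(c,alpha=1.4))
im=cv2.imread('pics/top0.png')
c=cv2.resize(im[205:275,175:255],None,fx=7,fy=7,interpolation=cv2.INTER_CUBIC);cv2.imwrite('pics/topv.png',cv2.convertScaleAbs(c,alpha=1.4))
E
```

```text
[array([278. , 240.9]), array([270.7, 239.9]), array([320.7, 251.6])]
[array([275.9, 243.3]), array([266.9, 241.1]), array([326.3, 243.9])]
(array([0.55751477, 0.01156055, 0.15718481]), [np.float64(0.0003846275747118232), np.float64(0.0003846275747118081)])
[0.4822 0.1875 0.016 ]
[0.65   0.1783 0.016 ]
[ 0.6493 -0.1306  0.016 ]
[ 0.4688 -0.1101  0.016 ]
scene [0.6465 0.1765 0.016 ]
scene [0.4729 0.1892 0.016 ]
scene [ 0.463  -0.1104  0.016 ]
```

View pics/scv.png

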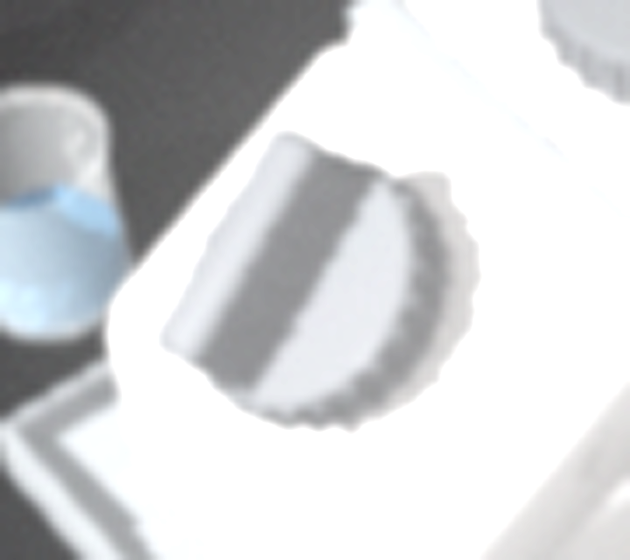

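View pics/topv.png

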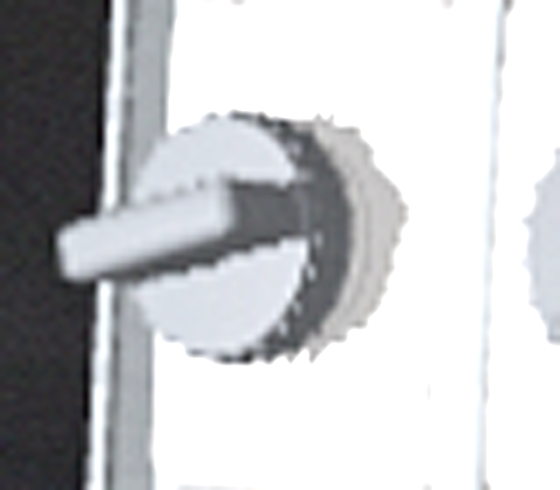

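The bar's top face runs from (317,194) to (338,291) in the wrist view. It agrees with the top and scene estimates to within about 6 mm, mostly along the bar, so I'm descending onto the filler bar.

```bash
python3 -m pendant '[[0,0.001,-0.04,0,0,-1,0.088],[-0.0005,0.001,-0.03,0,0,0,0.088],[0,0,-0.02,0,0,0,0.088],[0,0,-0.0105,0,0,0,0.088],[0,0,0,0,0,0,0.03],[0,0,0,0,0,0,0.0],[0,0,0,0,0,0,0.0],[0,0,0,0,0,0,0.0],[0,0,0,0,0,0,0.0],[0,0,0,0,0,0,0.0]]' 50
python3 - <<'E'
from h import *
o=bot.get_obs();print(o['time_s'],o['tool_pos'],o['joint_pos'],o['ft_force'],o['ft_torque'])
E
```

```text
time_s: 3.42
tool_pos: [0.5565, 0.012, 0.1523]
orientation: [[-0.779, 0.626, 0.0], [0.626, 0.779, -0.0], [-0.0, 0.0, -1.0]]
ft_force: [0.2, -0.4, 0.4]
width: 0.0303
3.425 [0.55650774 0.01196659 0.15226908] [ 0.38080982  0.60025344 -0.64522526  1.83854975  0.46549635  0.85847848
  0.4016263 ] [ 0.15502482 -0.43214111  0.40216786] [-0.0141318  -0.1155276  -0.01339039]
```

```bash
python3 -m pendant '[[0,0,0,0,0,0,0.0],[0,0,0,0,0,0,0.0],[0,0,0,0,0,0,0.0],[0,0,0,0,0,0,0.0]]' 50
python3 - <<'E'
from h import *
o=bot.get_obs();print(o['time_s'],o['tool_pos'],o['joint_pos'],o['ft_force'],o['ft_torque'],o['width'])
E
```

```text
time_s: 3.92
tool_pos: [0.5582, 0.0142, 0.1525]
orientation: [[-0.78, 0.626, 0.004], [0.626, 0.78, 0.004], [-0.001, 0.005, -1.0]]
ft_force: [7.7, 5.6, -6.6]
width: 0.0174
3.925 [0.5581836  0.01418507 0.15247039] [ 0.37991969  0.60116577 -0.64691292  1.83711634  0.4648105   0.85475734
  0.40145674] [ 7.73497531  5.58217419 -6.59608232] [ 0.91271287 -1.28894953 -0.09487767] 0.017379293925883058
```

```bash
python3 -m pendant '[[0,0.0035,0,0,0,0,0.0],[0,0,0,0,0,-6,0.0],[0,0,0,0,0,-8,0.0],[0,0,0,0,0,-8,0.0],[0,0,0,0,0,-8,0]]' 50
cat > st.py <<'E'
from h import *
o=bot.get_obs();R=o['orientation'];np.set_printoptions(precision=4,suppress=True)
print(o['time_s'],'p',o['tool_pos'],'q',o['joint_pos'],'yaw_y',np.degrees(np.arctan2(R[1,1],R[0,1])),'F',o['ft_force'],'T',o['ft_torque'],'z',R[:,2],o['width'])
E
python3 st.py
```

```text
time_s: 4.55
tool_pos: [0.5579, 0.0141, 0.1524]
orientation: [[-0.357, 0.934, 0.003], [0.934, 0.357, -0.001], [-0.002, 0.002, -1.0]]
ft_force: [4.1, -1.7, -2.5]
width: 0.0177
4.55 p [0.5579 0.0141 0.1524] q [ 0.2863  0.5687 -0.5198  1.842   0.3746  0.8265 -0.0575] yaw_y 20.922681898157666 F [ 4.0863 -1.7104 -2.4865] T [-0.73   -0.8158  0.1823] z [ 0.0027 -0.0013 -1.    ] 0.01767302110110568
```

```bash
python3 -m pendant '[[0.001,-0.0006,0,0,0,-8,0],[0,0,0,0,0,-9,0],[0,0,0,0,0,-9,0],[0,0,0,0,0,-9,0],[0,0,0,0,0,-9,0],[0,0,0,0,0,-9,0]]' 50
python3 st.py
```

```text
time_s: 5.3
tool_pos: [0.5572, 0.0142, 0.1524]
orientation: [[0.531, 0.847, -0.001], [0.847, -0.531, -0.001], [-0.001, 0.0, -1.0]]
ft_force: [-0.7, -1.2, 2.2]
width: 0.0174
5.3 p [0.5572 0.0142 0.1524] q [ 0.1215  0.5312 -0.2984  1.851   0.2123  0.7911 -0.848 ] yaw_y -32.07346091891313 F [-0.7291 -1.2055  2.1736] T [-0.375   0.3571  0.2245] z [-0.0006 -0.0011 -1.    ] 0.01744631914953406
```

```bash
python3 -m pendant '[[0,0,0,0,0,-9,0],[0,0,0,0,0,-9,0],[0,0,0,0,0,-9,0],[0,0,0,0,0,-9,0]]' 50
python3 st.py
```

```text
time_s: 5.8
tool_pos: [0.5569, 0.0146, 0.1524]
orientation: [[0.928, 0.374, -0.001], [0.374, -0.928, -0.001], [-0.001, 0.0, -1.0]]
ft_force: [-3.0, -0.6, 3.9]
width: 0.0178
5.8 p [0.5569 0.0146 0.1524] q [ 0.0048  0.5168 -0.1458  1.8585  0.1033  0.7749 -1.3841] yaw_y -68.06063959145386 F [-3.0084 -0.559   3.8527] T [-0.088   0.5385  0.1348] z [-0.0012 -0.0006 -1.    ] 0.017755693457269062
```

```bash
python3 -m pendant '[[-0.0005,0,0,0,0,-8,0],[0,0,0,0,0,-8,0],[0,0,0,0,0,-8,0]]' 50
python3 st.py;  python3 -m pendant '[[0,0,0,0,0,-6,0],[0,0,0,0,0,-6,0]]' 50
python3 st.py
```

```text
time_s: 6.18
tool_pos: [0.5568, 0.0149, 0.1524]
orientation: [[0.999, -0.035, -0.0], [-0.035, -0.999, -0.0], [-0.0, 0.0, -1.0]]
ft_force: [-0.8, -0.3, 1.2]
width: 0.0177
6.175 p [0.5568 0.0149 0.1524] q [-0.0744  0.5116 -0.0432  1.8644  0.0305  0.7666 -1.74  ] yaw_y -92.01353976265983 F [-0.8406 -0.2653  1.1938] T [0.0401 0.2275 0.2088] z [-0.0003 -0.0001 -1.    ] 0.017659778013397368
time_s: 6.42
tool_pos: [0.5574, 0.0149, 0.1525]
orientation: [[0.972, -0.237, 0.001], [-0.237, -0.972, -0.001], [0.001, 0.001, -1.0]]
ft_force: [-0.2, -1.6, 0.4]
width: 0.0195
6.425 p [0.5574 0.0149 0.1525] q [-0.1144  0.5109  0.008   1.8664 -0.0037  0.7635 -1.9143] yaw_y -103.68382451574631 F [-0.1591 -1.6174  0.4277] T [-0.2925 -0.0606  1.8776] z [ 0.0009 -0.0013 -1.    ] 0.01954972690751374
```

```bash
python3 -m pendant '[[0,0,0,0,0,0,0],[0,0,0,0,0,0,0]]' 50
python3 st.py;  python3 -m pendant '[[0,0,0,0,0,5,0],[0,0,0,0,0,0,0]]' 50
python3 st.py
```

```text
time_s: 6.68
tool_pos: [0.5574, 0.0149, 0.1525]
orientation: [[0.972, -0.234, 0.001], [-0.234, -0.972, -0.001], [0.001, 0.0, -1.0]]
ft_force: [0.9, -1.9, 2.0]
width: 0.019
6.675 p [0.5574 0.0149 0.1525] q [-0.1132  0.511   0.0071  1.8663 -0.0041  0.7636 -1.9113] yaw_y -103.54829756256224 F [ 0.9023 -1.9431  1.976 ] T [-0.2917 -0.1889  1.7397] z [ 0.0008 -0.0006 -1.    ] 0.01899563658190977
time_s: 6.92
tool_pos: [0.5574, 0.0148, 0.1524]
orientation: [[0.988, -0.154, 0.001], [-0.154, -0.988, 0.001], [0.001, -0.001, -1.0]]
ft_force: [0.4, -0.9, 2.6]
width: 0.0183
6.925 p [0.5574 0.0148 0.1524] q [-0.0958  0.5112 -0.0145  1.8653  0.0094  0.7643 -1.8403] yaw_y -98.8399774856759 F [ 0.4295 -0.8784  2.5885] T [-0.1521 -0.2925  0.8046] z [ 0.0008  0.0007 -1.    ] 0.01833650029584036
```

```bash
python3 -m pendant '[[0,0,0,0,0,2.5,0.03],[0,0,0,0,0,0,0.088],[0,0,0,0,0,0,0.088],[0,0,0,0,0,0,0.088],[0,0,0,0,0,0,0.088],[0,0,0,0,0,0,0.088],[0,0,0,0,0,0,0.088],[0,0,0,0,0,0,0.088]]' 50
python3 st.py
python3 - <<'E'
from h import *
import pickle
D0=pickle.load(open('d0.pkl','rb'));s=D0['scene'];t=D0['top']
R,o=frames(np.radians(-2.7),[.5584,.0318]); n=R@[0,.5,.75**.5]
for yy in (.1,.104,.108): q=o+R@[0,yy,.118]+.014*n; print(yy,proj(s,q),proj(t,q))
print(tri([ray(s,214.4,295),ray(t,196,237.9)]))
def ang(d,pts,c):
    E=[]
    for u,v in pts:
        oo,r=ray(d,u,v);E.append(oo+r*((c-oo)@n)/(r@n))
    a=(E[0]+E[1]-E[2]-E[3])/2; x=R@[1,0,0];y=np.cross(n,x); print('len',np.linalg.norm(a),np.linalg.norm(E[0]-E[1]),'angle',np.degrees(np.arctan2(a@y,a@x)),np.mean(E,0))
c=o+R@[0,.104,.118]+.014*n
ang(s,[(180+x/7,260+y/7) for x,y in [(165,340),(205,358),(313,148),(283,135)]],c)
ang(t,[(175+x/7,205+y/7) for x,y in [(60,232),(70,282),(235,225),(225,178)]],c)
w=pickle.load(open('d1.pkl','rb'))['wrist']
ang(w,[(390+x/4.5,80+y/4.5) for x,y in [(430,92),(492,145),(340,385),(293,335)]],c)
E
```

```text
time_s: 7.92
tool_pos: [0.557, 0.0148, 0.1522]
orientation: [[0.994, -0.11, -0.0], [-0.11, -0.994, -0.0], [-0.0, 0.0, -1.0]]
ft_force: [-0.6, -1.1, -0.3]
width: 0.0878
7.925 p [0.557  0.0148 0.1522] q [-0.0884  0.5116 -0.0247  1.8652  0.0174  0.765  -1.8031] yaw_y -96.29148914719269 F [-0.5717 -1.0877 -0.3334] T [-0.014   0.0024 -0.0659] z [-0.0001 -0.     -1.    ] 0.08777032029403106
0.1 (np.float64(215.42766289691704), np.float64(292.3299248349699)) (np.float64(198.2980385576874), np.float64(237.82111918049102))
0.104 (np.float64(213.27683449880672), np.float64(293.60121102353776)) (np.float64(195.99772863940177), np.float64(237.7271288395174))
0.108 (np.float64(211.11646299708775), np.float64(294.87813063862745)) (np.float64(193.69901677781252), np.float64(237.6331484708295))
(array([0.56291509, 0.1425951 , 0.1274612 ]), [np.float64(0.0008654812244657239), np.float64(0.0008654812244655224)])
len 0.051978380634765155 0.012511889128359502 angle 105.50896273056364 [0.55997012 0.14288603 0.13010318]
len 0.05556462074713497 0.013146943113110604 angle 104.86622676548224 [0.56350012 0.14291569 0.12999007]
len 0.05507751394518814 0.015455576279749807 angle 103.97840197508296 [0.56346387 0.14675927 0.12777443]
```

```bash
python3 -m pendant '[[0,0,0.02,0,0,0,0.088],[0,0,0.05,0,0,0,0.088],[0,0.01,0.05,0,0,0,0.088]]' 50
python3 st.py
cat > tgt.py <<'E'
from h import *
from scipy.spatial.transform import Rotation as Ro
R,o=frames(np.radians(-2.7),[.558,.0345]); n=R@[0,.5,.75**.5]; x=R@[1,0,0]; y=np.cross(n,x)
g=o+R@[0,.1035,.118]
def T(a):
    a=np.radians(a); j=np.cos(a)*x+np.sin(a)*y; z=-n; return np.column_stack([np.cross(j,z),j,z])
E
python3 - <<'E'
from tgt import *
ob=bot.get_obs()
rv=(Ro.from_matrix(T(14.8))*Ro.from_matrix(ob['orientation']).inv()).as_rotvec(degrees=True)
d=g+.09*n-ob['tool_pos']
print('g',g,'n',n,'rv',rv,np.linalg.norm(rv),'d',d, T(14.8))
E
```

```text
time_s: 8.3
tool_pos: [0.5567, 0.024, 0.2734]
orientation: [[0.994, -0.111, -0.001], [-0.111, -0.994, -0.001], [-0.001, 0.001, -1.0]]
ft_force: [0.2, 0.4, 0.2]
width: 0.0879
8.3 p [0.5567 0.024  0.2734] q [-0.1048  0.3565 -0.0246  1.7655  0.0106  1.0207 -1.8155] yaw_y -96.3772438684886 F [0.153  0.4339 0.213 ] T [ 0.0528 -0.0318  0.007 ] z [-0.0008 -0.0005 -1.    ] 0.08785878592446032
g [0.56287552 0.1378851  0.118     ] n [0.02355323 0.49944494 0.8660254 ] rv [-18.96886515  29.23467936 105.6485194 ] 111.24789424391102 d [ 0.00831886  0.15879032 -0.07746505] [[-0.21572025  0.9761711  -0.02355323]
 [ 0.84839726  0.17543331 -0.49944494]
 [-0.48341169 -0.12772288 -0.8660254 ]]
```

```bash
python3 -m pendant '[[0.0007,0.0132,0,-1.58,2.436,8.804,0.088],[0.0007,0.0132,0,-1.58,2.436,8.804,0.088],[0.0007,0.0132,0,-1.58,2.436,8.804,0.088],[0.0007,0.0132,0,-1.58,2.436,8.804,0.088],[0.0007,0.0132,0,-1.58,2.436,8.804,0.088],[0.0007,0.0132,0,-1.58,2.436,8.804,0.088],[0.0007,0.0132,0,-1.58,2.436,8.804,0.088],[0.0007,0.0132,0,-1.58,2.436,8.804,0.088],[0.0007,0.0132,0,-1.58,2.436,8.804,0.088],[0.0007,0.0132,0,-1.58,2.436,8.804,0.088]]' 50
python3 -m pendant '[[0.0007,0.0132,0,-1.58,2.436,8.804,0.088],[0.0007,0.0132,0,-1.58,2.436,8.804,0.088],[0,0,0,0,0,0,0.088]]'
python3 st.py
python3 - <<'E'
from tgt import *
ob=bot.get_obs()
rv=(Ro.from_matrix(T(14.8))*Ro.from_matrix(ob['orientation']).inv()).as_rotvec(degrees=True)
d=g+.09*n-ob['tool_pos']
print('rv',rv,np.linalg.norm(rv),'d',d)
w=grab('wrist','wrist2.png');grab('top','top2.png');grab('scene','scene2.png')
print(proj(w,g+.014*n))
import pickle;pickle.dump(w,open('d2.pkl','wb'))
E
```

```text
time_s: 9.55
tool_pos: [0.5641, 0.1573, 0.2721]
orientation: [[0.087, 0.992, -0.092], [0.894, -0.119, -0.433], [-0.44, -0.045, -0.897]]
ft_force: [0.7, 0.4, -0.2]
width: 0.0881
time_s: 9.93
tool_pos: [0.5645, 0.1851, 0.2717]
orientation: [[-0.219, 0.975, -0.024], [0.849, 0.178, -0.498], [-0.481, -0.13, -0.867]]
ft_force: [0.3, -0.4, 0.3]
width: 0.088
9.925 p [0.5645 0.1851 0.2717] q [-0.3855  0.6112 -0.3322  1.496   0.5661  1.4727 -0.6571] yaw_y 10.370160705046265 F [ 0.326  -0.4151  0.3087] T [ 0.4251 -0.1183 -0.0022] z [-0.0242 -0.4979 -0.8669] 0.08800502089118994
rv [-0.10558221 -0.13830606 -0.16527298] 0.23998192917957795 d [ 0.0004866  -0.00225682 -0.07571638]
(np.float64(333.81184061260365), np.float64(190.33447634609388))
```

View pics/wrist2.png

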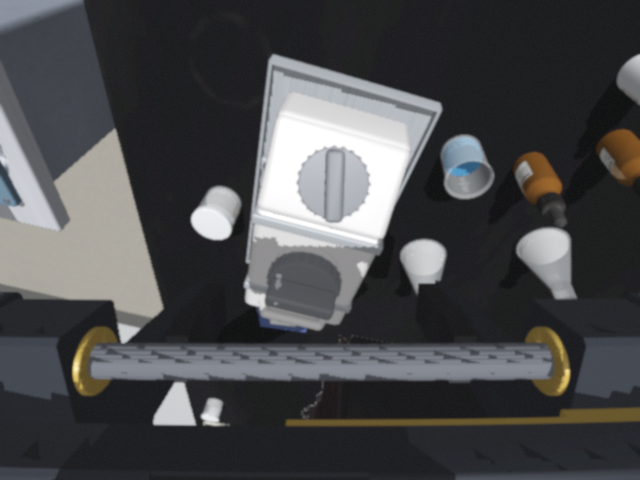

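View pics/scene2.png

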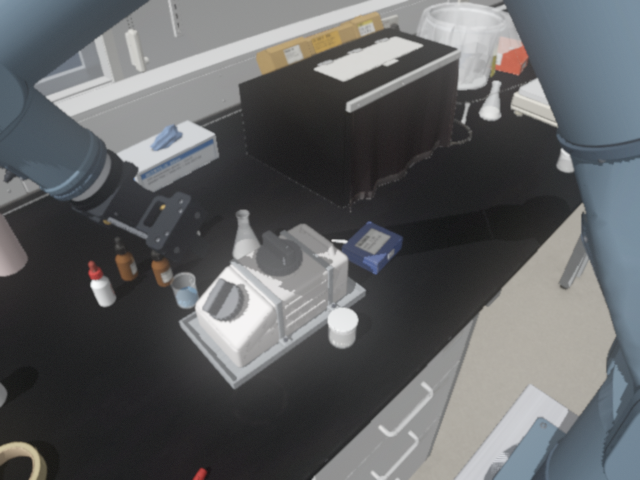

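The wrist view shows the vent bar upright, with its top centred at (335,186). I predicted (334,190), so the jaws are lined up. In the scene view the bystanders stand untouched.

```bash
python3 -m pendant '[[0.0005,-0.0023,-0.04,0,0,0,0.088],[0,0,-0.0357,0,0,0,0.088],[-0.0008,-0.017,-0.0294,0,0,0,0.088],[-0.0007,-0.015,-0.026,0,0,0,0.088],[-0.0005,-0.0105,-0.0182,0,0,0,0.088],[0,0,0,0,0,0,0.088]]' 50
python3 st.py
python3 - <<'E'
from tgt import *
ob=bot.get_obs(); d=g+.005*n-ob['tool_pos']; print(d)
w=grab('wrist','wrist3.png')
E
```

```text
time_s: 10.82
tool_pos: [0.5636, 0.1366, 0.1222]
orientation: [[-0.215, 0.976, -0.027], [0.848, 0.173, -0.5], [-0.484, -0.131, -0.865]]
ft_force: [0.6, -0.5, -0.2]
width: 0.0881
10.825 p [0.5636 0.1366 0.1222] q [-0.3469  0.7568 -0.2866  1.6462  0.6577  1.2026 -0.7633] yaw_y 10.068857742832938 F [ 0.5914 -0.5235 -0.2126] T [ 0.4481 -0.1235  0.0068] z [-0.0269 -0.5003 -0.8654] 0.08809225380716174
[-0.000613    0.00382415  0.00010315]
```

View pics/wrist3.png

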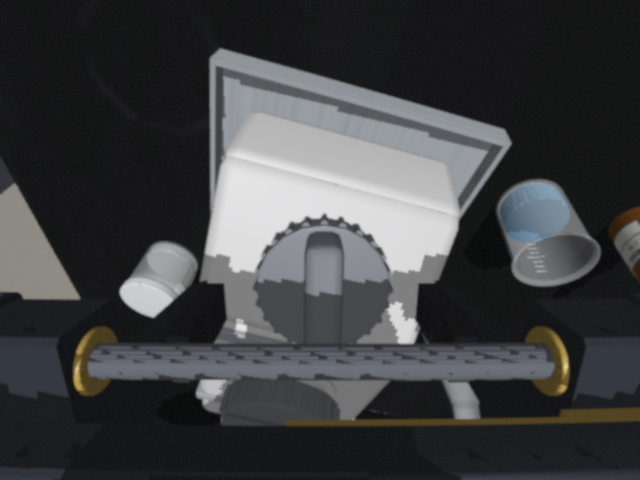

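The bar lies between the open jaws with no contact force. I'll correct 4 mm in y and close.

```bash
python3 -m pendant '[[-0.0006,0.0038,0,0,0,0,0.03],[0,0,0,0,0,0,0.0],[0,0,0,0,0,0,0.0],[0,0,0,0,0,0,0.0],[0,0,0,0,0,0,0.0],[0,0,0,0,0,0,0.0],[0,0,0,0,0,0,0.0],[0,0,0,0,0,0,0],[0,0,0,0,0,0,0]]' 50
python3 st.py
python3 -m pendant '[[0,0,0,0,0,0,0.0],[0,0,0,0,0,0,0.0],[0,0,0,0,0,0,0.0]]' 50
cat > sv.py <<'E'
from tgt import *
ob=bot.get_obs(); Rr=ob['orientation'];j=Rr[:,1]
print('t',ob['time_s'],'off from g+5n (x,y,n)',np.round(np.array([x,y,n])@(ob['tool_pos']-g-.005*n)*1e3,1),'ang',np.degrees(np.arctan2(j@y,j@x)).round(1),'tilt',np.degrees(np.arccos(-Rr[:,2]@n)).round(2),
'F cap',np.round(np.array([x,y,n])@ob['ft_force'],1),'T',np.round(np.array([x,y,n])@ob['ft_torque'],2),'w',ob['width'],'q',np.round(ob['joint_pos'],2))
E
python3 sv.py; python3 -c "from tgt import *;print(x,y,n)"
```

```text
time_s: 12.0
tool_pos: [0.5635, 0.1423, 0.1229]
orientation: [[-0.217, 0.976, -0.024], [0.849, 0.176, -0.499], [-0.482, -0.129, -0.866]]
ft_force: [1.0, -0.8, -0.8]
width: 0.0145
12.0 p [0.5635 0.1423 0.1229] q [-0.3531  0.7577 -0.2893  1.6415  0.6563  1.2056 -0.7663] yaw_y 10.24795047112977 F [ 1.0479 -0.8418 -0.7544] T [ 0.5964 -0.4477  0.1111] z [-0.024  -0.4986 -0.8665] 0.014456168997810053
time_s: 12.38
tool_pos: [0.5635, 0.1423, 0.1229]
orientation: [[-0.217, 0.976, -0.024], [0.849, 0.177, -0.499], [-0.482, -0.129, -0.866]]
ft_force: [2.3, -0.1, -1.3]
width: 0.0146
t 12.375 off from g+5n (x,y,n) [0.5 1.4 1.5] ang 14.9 tilt 0.05 F cap [ 2.3  0.7 -1.1] T [ 0.69 -0.69 -0.11] w 0.014570346950607469 q [-0.35  0.76 -0.29  1.64  0.66  1.21 -0.77]
[ 0.99888987 -0.04710645  0.        ] [ 0.04079538  0.86506401 -0.5       ] [0.02355323 0.49944494 0.8660254 ]
```

```bash
python3 -m pendant '[[0,0,0,-0.188,-3.996,-6.928,0],[0,0,0,-0.188,-3.996,-6.928,0],[0,0,0,-0.188,-3.996,-6.928,0],[0,0,0,-0.188,-3.996,-6.928,0]]' 50; python3 sv.py
```

```text
time_s: 12.88
tool_pos: [0.5633, 0.1423, 0.1229]
orientation: [[0.337, 0.941, -0.024], [0.812, -0.303, -0.499], [-0.476, 0.149, -0.867]]
ft_force: [1.3, -0.9, -2.9]
width: 0.0147
t 12.875 off from g+5n (x,y,n) [0.2 1.4 1.4] ang -17.3 tilt 0.06 F cap [ 1.4  0.8 -2.9] T [ 0.6  -0.49  0.12] w 0.014655869797142573 q [-0.43  0.74 -0.18  1.65  0.59  1.17 -1.28]
```

```bash
python3 -m pendant '[[0,0,0,-0.188,-3.996,-6.928,0],[0,0,0,-0.188,-3.996,-6.928,0],[0,0,0,-0.188,-3.996,-6.928,0],[0,0,0,-0.188,-3.996,-6.928,0],[0,0,0,-0.188,-3.996,-6.928,0]]' 50; python3 sv.py
```

```text
time_s: 13.5
tool_pos: [0.5631, 0.1424, 0.1228]
orientation: [[0.863, 0.505, -0.023], [0.428, -0.754, -0.498], [-0.269, 0.42, -0.867]]
ft_force: [1.3, 0.4, -2.9]
width: 0.0149
t 13.5 off from g+5n (x,y,n) [0.  1.5 1.4] ang -57.3 tilt 0.07 F cap [ 1.2  1.9 -2.3] T [ 0.67 -0.37  0.2 ] w 0.014879326518655048 q [-0.53  0.74 -0.03  1.66  0.5   1.12 -1.91]
```

```bash
python3 -m pendant '[[0,0,0,-0.188,-3.996,-6.928,0],[0,0,0,-0.188,-3.996,-6.928,0],[0,0,0,-0.188,-3.996,-6.928,0]]' 50; python3 sv.py
python3 -m pendant '[[0,0,0,-0.141,-2.997,-5.196,0],[0,0,0,0,0,0,0]]' 50; python3 sv.py
```

```text
time_s: 13.88
tool_pos: [0.5631, 0.1425, 0.1228]
orientation: [[0.994, 0.11, -0.023], [0.084, -0.863, -0.498], [-0.075, 0.493, -0.867]]
ft_force: [1.6, 0.1, -2.0]
width: 0.0146
t 13.875 off from g+5n (x,y,n) [-0.   1.6  1.5] ang -81.3 tilt 0.08 F cap [ 1.5  1.1 -1.6] T [ 0.78 -0.31  0.1 ] w 0.01459760674429105 q [-0.6   0.74  0.07  1.66  0.44  1.09 -2.28]
time_s: 14.12
tool_pos: [0.5631, 0.1425, 0.1227]
orientation: [[1.0, 0.011, -0.023], [-0.002, -0.867, -0.499], [-0.025, 0.499, -0.866]]
ft_force: [1.1, -0.4, -3.0]
width: 0.0146
t 14.125 off from g+5n (x,y,n) [-0.   1.7  1.4] ang -87.0 tilt 0.07 F cap [ 1.1  1.2 -2.8] T [ 0.87 -0.37 -0.07] w 0.014649065732111628 q [-0.62  0.74  0.09  1.66  0.42  1.09 -2.37]
```

```bash
python3 -m pendant '[[0,0,0,-0.141,-2.997,-5.196,0],[0,0,0,-0.141,-2.997,-5.196,0]]' 50; python3 sv.py
python3 -m pendant '[[0,0,0,-0.094,-1.998,-3.464,0],[0,0,0,0,0,0,0]]' 50; python3 sv.py
```

```text
time_s: 14.38
tool_pos: [0.5627, 0.1426, 0.1228]
orientation: [[0.98, -0.196, -0.023], [-0.181, -0.847, -0.499], [0.078, 0.494, -0.866]]
ft_force: [1.1, -0.1, -1.4]
width: 0.0155
t 14.375 off from g+5n (x,y,n) [-0.4  1.7  1.5] ang -99.0 tilt 0.04 F cap [ 1.1  0.7 -1.3] T [ 0.58 -0.15  1.45] w 0.015532819175382786 q [-0.65  0.74  0.14  1.66  0.39  1.07 -2.55]
time_s: 14.62
tool_pos: [0.5624, 0.1426, 0.1228]
orientation: [[0.965, -0.26, -0.023], [-0.237, -0.833, -0.5], [0.111, 0.488, -0.866]]
ft_force: [-1.7, 0.9, 1.3]
width: 0.0169
t 14.625 off from g+5n (x,y,n) [-0.7  1.7  1.5] ang -102.8 tilt 0.03 F cap [-1.8  0.   1.5] T [0.44 0.41 1.56] w 0.016890764095272175 q [-0.66  0.74  0.15  1.67  0.38  1.07 -2.61]
```

```bash
python3 -m pendant '[[0,0,0,0.141,2.997,5.196,0],[0,0,0,0,0,0,0]]' 50; python3 sv.py
```

```text
time_s: 14.88
tool_pos: [0.5624, 0.1426, 0.1228]
orientation: [[0.986, -0.162, -0.024], [-0.153, -0.853, -0.499], [0.06, 0.496, -0.867]]
ft_force: [-3.1, 2.7, 0.7]
width: 0.0154
t 14.875 off from g+5n (x,y,n) [-0.7  1.7  1.5] ang -97.0 tilt 0.07 F cap [-3.3  1.8  1.9] T [0.65 0.69 0.77] w 0.01543982011351148 q [-0.64  0.74  0.13  1.66  0.39  1.08 -2.52]
```

Still +0.77 N·m in the tightening sense, so I'll ease off slightly, release and retract along the axis.

```bash
python3 -m pendant '[[0,0,0,0.05,1.0,1.732,0],[0,0,0,0,0,0,0.088],[0,0,0,0,0,0,0.088],[0,0,0,0,0,0,0.088],[0,0,0,0,0,0,0.088],[0,0,0,0,0,0,0.088],[0,0,0,0,0,0,0.088],[0,0,0,0,0,0,0.088]]' 50; python3 sv.py
python3 -m pendant '[[0.0005,0.01,0.0173,0,0,0,0.088],[0.001,0.025,0.0433,0,0,0,0.088],[0.001,0.025,0.0433,0,0,0,0.088],[0,0.02,0.05,0,0,0,0.088],[0,0,0,0,0,0,0.088]]'
python3 - <<'E'
from h import *
w=grab('wrist','wrist4.png');t=grab('top','top4.png');s=grab('scene','scene4.png')
import pickle;pickle.dump({'w':w,'top':t,'scene':s},open('d4.pkl','wb'))
im=cv2.imread('pics/top4.png');a=cv2.resize(im[130:330,170:430],None,fx=3,fy=3,interpolation=cv2.INTER_CUBIC);cv2.imwrite('pics/top4z.png',a)
E
```

```text
time_s: 15.88
tool_pos: [0.5633, 0.1423, 0.1229]
orientation: [[0.991, -0.13, -0.023], [-0.123, -0.858, -0.499], [0.045, 0.497, -0.866]]
ft_force: [0.0, -0.1, 0.1]
width: 0.083
t 15.875 off from g+5n (x,y,n) [0.2 1.4 1.4] ang -95.1 tilt 0.07 F cap [ 0.  -0.1  0.1] T [0.42 0.04 0.01] w 0.0830260892824349 q [-0.64  0.74  0.12  1.66  0.4   1.08 -2.49]
time_s: 16.5
tool_pos: [0.5673, 0.2252, 0.2805]
orientation: [[0.991, -0.131, -0.016], [-0.121, -0.861, -0.494], [0.051, 0.492, -0.869]]
ft_force: [-0.2, 0.0, -0.6]
width: 0.088
```

View pics/top4z.png

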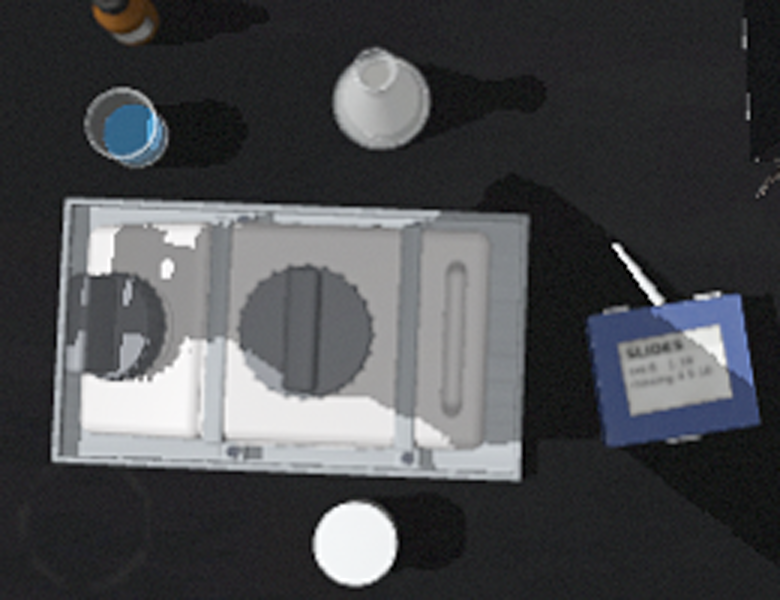

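View pics/scene4.png

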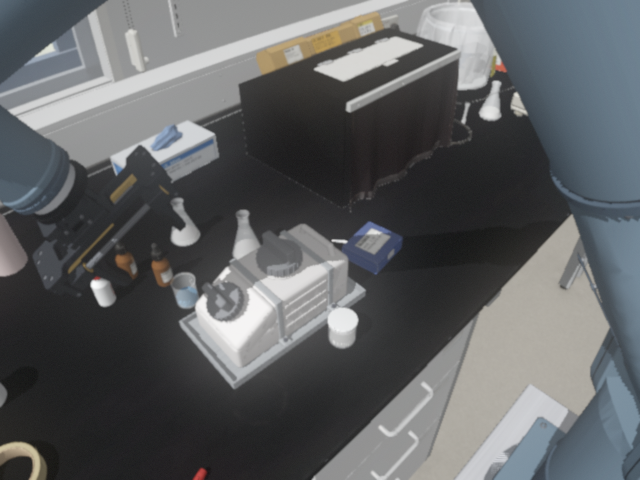

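View pics/wrist4.png

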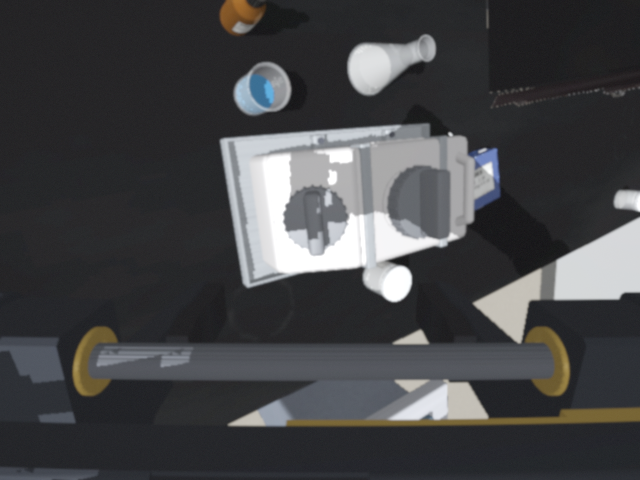

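The bystanders are where they were. The filler bar reads near-vertical in the top view, so I'll measure both bar angles properly before handing in.

```bash
python3 - <<'E'
from h import *
im=cv2.imread('pics/top4.png');a=cv2.resize(im[210:270,180:300],None,fx=6.6,fy=6.6,interpolation=cv2.INTER_CUBIC);cv2.imwrite('pics/t5.png',cv2.convertScaleAbs(a,alpha=1.6))
im=cv2.imread('pics/wrist4.png');a=cv2.resize(im[150:270,270:460],None,fx=4.2,fy=4.2,interpolation=cv2.INTER_CUBIC);cv2.imwrite('pics/w5.png',cv2.convertScaleAbs(a,alpha=1.6))
E
```

```text
(no output)
```

View pics/t5.png

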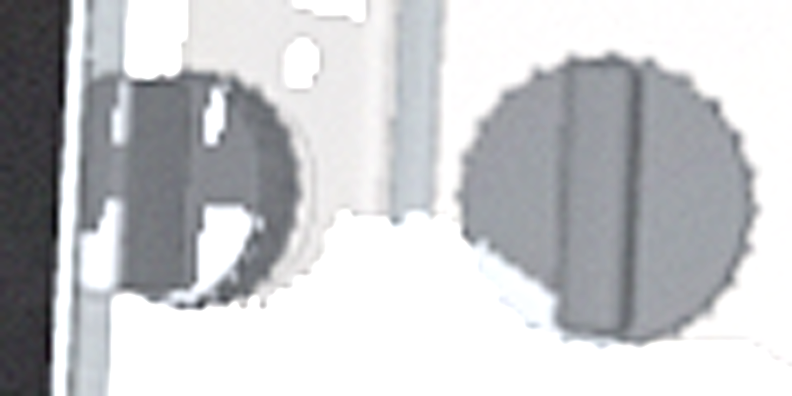

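View pics/w5.png

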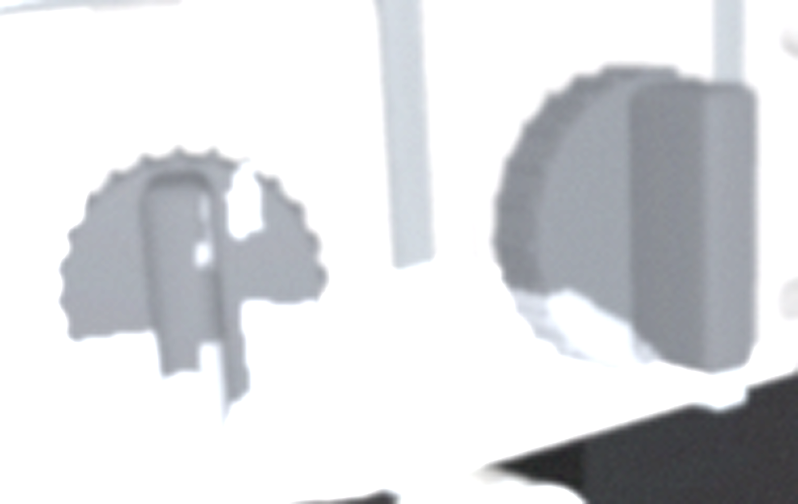

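```bash
python3 -c "
from cell import bot
import numpy as np
o=bot.get_obs();print(o['time_s'],np.abs(o['qd']).max(),o['ft_force']);print(bot.job_done())"
```

```text
16.65 0.015075841880051405 [ 0.08880399 -0.60233868  0.04812606]
the job is handed in; nothing more can be done
None
```

I screwed both caps fully home, the filler cap first and then the vent cap, each in a single grip. I handed the job in at 16.65 s; it reported no verdict.

- **Filler cap:** it turned about 145° clockwise. The moment then rose from about 0.2 to about 1.9 N·m at the stop. I held it there for 0.25 s before releasing.
- **Vent cap:** it turned about 105° clockwise. The moment then rose to about 1.5 N·m at the stop. I held it there before releasing.
- **Final pictures:** each grip bar lies parallel to the canister's cross axis, which fits the angle at which each stop was felt. I could read the filler bar to about 2°. The vent bar was partly in shadow, so its reading is rougher. The joint values themselves can't be read directly.
- **Bystanders and arm:** the jar, beaker, flask and slide box look unmoved and upright. The arm is clear of everything and reads about 0.6 N at most.
- **Disagreements:** the first wrist and top-camera estimates of the filler cap's position differed by about 6 mm. The grip settled between them, and I used it to correct the position for the vent cap. That first grip sat about 2–3 mm off the bar's centre and pushed sideways with about 10 N until I recentred it.

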